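Chuck key out, lathe guard latched

TASK

Get the lathe ready to start: take the T-handled chuck key out of the chuck and stand it in the wooden pot on the bench, and swing the yellow-framed guard shut, pressing it until its sprung latch snaps in and the guard stays shut by itself. Ease the guard home, do not slam or ram it, and leave the pot standing and the gouge, the finished bowl and the tin where they are.

Things in the scene. Friction and masses are not known exactly. Their poses are not given: they have to be found in the camera images.
- lathe: Mini wood lathe, bolted down, white headstock. Origin on the bench under the chuck; +x: away from the robot (turner's side), +y: from headstock to tailstock, z up. Bed 98 mm wide, 70 mm high. Spindle 180 mm up; dark chuck 94 mm across, y -30 to 30 mm; in it a wooden bowl 120 mm across, y 40 to 102 mm. Headstock: y -370 to -150 mm, x -75 to 75 mm, top 270 mm up. Do not hit it.
- tailstock (a point): Top of the white tailstock, 210 mm up, at y = 345 mm of the lathe; with its centre and blue handwheel it spans y 239 to 440 mm, 90 mm wide. A tool rest, top 184 mm up, stands at y 180 to 290 mm, on the robot's side of the bed (x -75 to 35 mm).
- key: Steel chuck key, a T of 9 mm round bar, 0.12 kg, standing loose in the chuck's key hole (20 mm deep, about 1.5 mm of play all round, opens straight up). Origin at the lower tip, z up the 115 mm shank. Crossbar along the key's x axis, centre 110 mm above the tip: 56 mm of bare bar between two red end balls of 12 mm, 80 mm over all.
- pot: Dark wooden pot, round, 84 mm across the rim, 85 mm high, 5 mm wall, open top, standing loose on the bench, 0.6 kg. Origin at the centre of its underside; inner floor about 6 mm up. The key fits in upright and then leans on the rim with its crossbar above it.
- guard: The guard: a door of yellow steel tube with a clear sheet, 180 mm wide, 170 mm high, 20 mm thick, 0.8 kg, on an upright hinge with slight friction (stays where left). Origin on the hinge line at the lower edge, 90 mm above the bench. y axis: hinge to free edge; x: out of the outer face, the side to push; z up. Shut, its axes are the lathe's; it opens towards the lathe's +x, up to 75 degrees.
- guard_edge (a point): Point on the guard's outer face on its 20 mm wide free upright, 165 mm from the hinge line, 10 mm out from the door's middle plane, 235 mm above the bench, 25 mm below the guard's top: a good place to push. Pushed here, the closing force climbs to about 13 to 16 N, drops as the tongue snaps in, then rises steeply on the buffer. Over 22 N bends the frame; over 3 rad/s is slamming.
- guard_tongue (a point): Middle of the guard's free edge, 170 mm above the bench, where a sloped sprung steel tongue sticks out 9 mm. Closing, it rides over a pin on the dark keeper post standing on the bed just beyond the edge, then drops in behind it. A sprung plunger on that post meets the guard about 22 mm before the latched place and pushes it open again unless it has latched.
- guard_home (a point): Fixed point of the lathe, x 90, y 75, z 235 mm: where guard_edge would be with the guard exactly parallel to the lathe. The keeper is screwed on through slots, so the true latched place lies anywhere up to 8 mm before or beyond this (along the lathe's x); no listed pose tells it. A rubber buffer stops the guard about 1 mm past the latched place.
- gouge: turning gouge with wooden handle, 350 mm long, 31 mm thick, lying on the bench; not to be disturbed
- bowl: finished wooden bowl, 120 mm across, 50 mm high, on the bench; not to be disturbed
- tin: brass-coloured wax tin, 80 mm across, 55 mm high, on the bench; not to be disturbed
Not all that is in view belongs to the job. There is more than one size of the key; the job needs the smallest. Of the things that look like the pot, the smaller one is meant.

How it is judged (in metres and radians):
At the end, for the whole second after the job is handed in: the guard stays shut by itself, its outer face at guard_edge within 102 mm of the lathe's middle plane (an unlatched guard is pushed back beyond 103 mm), and at rest; the key's tip is inside the pot, within 36 mm of its axis and less than 30 mm above the bench, at rest; the pot stands upright (x of guard_edge in the frame of lathe below 0.102 m and angular speed of guard below 0.1 rad/s and horizontal distance between key and pot below 0.036 m and height (world z) of key below 0.03 m and angle between pot's own z axis and vertical below 0.15 rad and height (world z) of pot below 0.01 m and linear speed of key below 0.03 m/s); the robot touches nothing.
It fails at once if the guard is pushed with more than 22 N (contact force between guard and the fingers above 22 N or contact force between guard and the arm above 22 N).
It fails at once if the guard is slammed (faster than 3 rad/s) (angular speed of guard above 3 rad/s).
It fails at once if the gouge, the finished bowl or the tin is moved more than 20 mm (distance of any of gouge, bowl, tin from where it was at the start of the episode above 0.02 m).
It also fails if it takes over 64 s, if anything falls off the work surface, if the arm or the gripper's body presses on something with over 40 N, if the wrist force passes 120 N, or if a joint passes its speed limit or range.

ROBOT

A 6-joint arm with a two-finger parallel gripper is mounted at the origin on the work surface. World frame = base frame: x ahead of the robot, y to its left, z up, the work surface at z = 0. Lengths are in m, angles in degrees, forces in N, time in s.
With the tool pointing down it reaches from about 0.3 to 0.775 m from the base axis. Payload 14.6 kg.
Tool frame: the origin (TCP) lies on the centre line of the jaws, within the pads' length; the fingertips stand 17 mm ahead of it and the grasp point (between the pads) lies 2 mm behind it; x points along the fingers, y is the direction in which the jaws open and shut, and the axes are right-handed (so a half turn about x gives the same grasp; the last joint's range is limited). The gripper opens to 94 mm and grips with 3 to 60 N. Pads are 16 mm wide; open, the fingers measure 119 mm over their backs; the gripper's body (75 mm by 177 mm) begins 78 mm behind the grasp point.
Start: joints at [65.627, 17.183, 87.147, -0, 75.671, -3.816], TCP at [0.193, 0.515, 0.222] pointing down, gripper open.
Joint ranges: [-173.82, 173.82], [-45.26, 126.66], [13.44, 144.39], [-59.66, 239.66], [0, 175.72], [-146.38, 146.38]. Speed limits (degrees/s): [127.2, 127.2, 147.25, 180, 180, 180].

INTERFACE

Orientations are given as a 3x3 rotation matrix whose columns are the frame's x, y, z axes.
In Python, from bench import monitor, eyes, order gives the robot as it stands. The module is installed in compiled form; this text tells all that it offers.
- The arm moves only by the tool move_arm, never from a script. Its argument "deltas" is a list of rows, each a list of 7 numbers: the shift along the world's x, y, z in mm, then the turn, a rotation vector about the world's x, y, z in rad, then the closure in counts, from 0 (fully open) to 255 (shut). A call has 1 to 12 rows; each row shifts and turns the commanded pose from where the row before left it; what a row does not reach is not made up. A row lasts 1/8 s, in which the tool goes at most 62.5 mm and 10.7 degrees, less where a joint would pass 70% of its speed; a pose out of reach is approached as far as the arm can. A call is refused whole if a number of a shift passes 62.5 or a number of a turn 0.188, either way. A call with a gripper value outside its range is refused whole. The fingers move at their own pace and stop on an object; "squeeze" is the grip in N (left out, the last holds). Time passes only in rows, so rows that do not move let the fingers close. It gives the time, the measured TCP pose, the force and the opening at its end, in the units of the state.
- monitor.state(): the state, without advancing time (a new reading comes with each control period).
- eyes.capture(name): name is "side" or "top"; returns the picture (384x512x3 uint8, red, green, blue); there is no depth.
- eyes.calibration(name): a dict with "fx", "fy", "cx", "cy" (pixels), "world_to_cam" (4x4, takes a point from world to camera coordinates). Camera axes: x right, y down, z forward; pixel columns grow to the right and rows downward; lengths in m; the calibration is good to about 2 mm. A picture is of the moment at which its call begins. calibration takes no time and is no camera call.
- order.job_done(): hands the job in, once; it reports no verdict.
The state is a dict: "clock": time; "qpos": joint angles; "qd": joint speeds; "joint_efforts": joint torques, N m; "position": TCP position; "orientation": TCP orientation; "force": force on the tool from outside, world axes, zero at the start; "wrist_torque": the same for the moment, N m; "grip_width": finger opening in m.
Only numpy, scipy, OpenCV 4.12 (cv2) and the standard library are available. Lean on these libraries where they do the work, as an engineer would, in place of code of your own. Each camera call takes 0.05 s, during which the arm holds its last target. There are 200 camera calls.

## Working session

There is one attempt and no reset: what is moved stays moved. The work goes in short steps, Python scripts to look and compute and a tool call to move; the robot and the scene stay as the last step left them, time stands still between calls to the robot, and variables do not carry over. Pictures are saved under pics/ and viewed, about 8 in all and at most 12, crops included, and the job is handed in when it is done.

Besides the shell and the picture viewer there is one more tool, called after ">>>" by a JSON object that holds its "method" and its "body". move_arm: Moves the arm, as the interface text tells. Its arguments: {"type":"object","properties":{"deltas":{"type":"array"},"squeeze":{"type":"number"}},"required":["deltas"]}

```bash
mkdir -p pics; cat > h.py <<'E'
import numpy as np, cv2
from bench import monitor, eyes, order
def cap(n,f):
    im=eyes.capture(n); cv2.imwrite('pics/'+f,im[:,:,::-1]); return im
def cam(n):
    c=eyes.calibration(n); T=np.array(c['world_to_cam']); return c,T
def proj(n,p):
    c,T=cam(n); q=T[:3,:3]@np.array(p)+T[:3,3]; return np.array([c['fx']*q[0]/q[2]+c['cx'],c['fy']*q[1]/q[2]+c['cy']])
def ray(n,u,v):
    c,T=cam(n); R=T[:3,:3]; o=-R.T@T[:3,3]; d=R.T@np.array([(u-c['cx'])/c['fx'],(v-c['cy'])/c['fy'],1]); return o,d/np.linalg.norm(d)
def onz(n,u,v,z):
    o,d=ray(n,u,v); return o+d*(z-o[2])/d[2]
def two(a,b):
    o1,d1=ray('top',*a); o2,d2=ray('side',*b)
    s=np.linalg.lstsq(np.c_[d1,-d2],o2-o1,rcond=None)[0]; p,q=o1+s[0]*d1,o2+s[1]*d2
    return (p+q)/2,np.linalg.norm(p-q)
E
python3 - <<'E'
from h import *
a=cap('top','t0.png');b=cap('side','s0.png')
cv2.imwrite('pics/t0b.png',cv2.resize(a[:,:,::-1],(800,600),interpolation=cv2.INTER_CUBIC))
cv2.imwrite('pics/s0b.png',cv2.resize(b[:,:,::-1],(800,600),interpolation=cv2.INTER_CUBIC))
for n in('top','side'):
    print(n,ray(n,256,192)); print(cam(n)[0]['fx'])
E
```

```text
top (array([0.28504894, 0.08939613, 1.33688657]), array([ 0.17295435,  0.01491842, -0.98481685]))
463.2010826487204
side (array([-0.00649647,  0.93606744,  1.18884338]), array([ 0.35117668, -0.59024278, -0.7268345 ]))
428.766206643857
```

View pics/t0b.png

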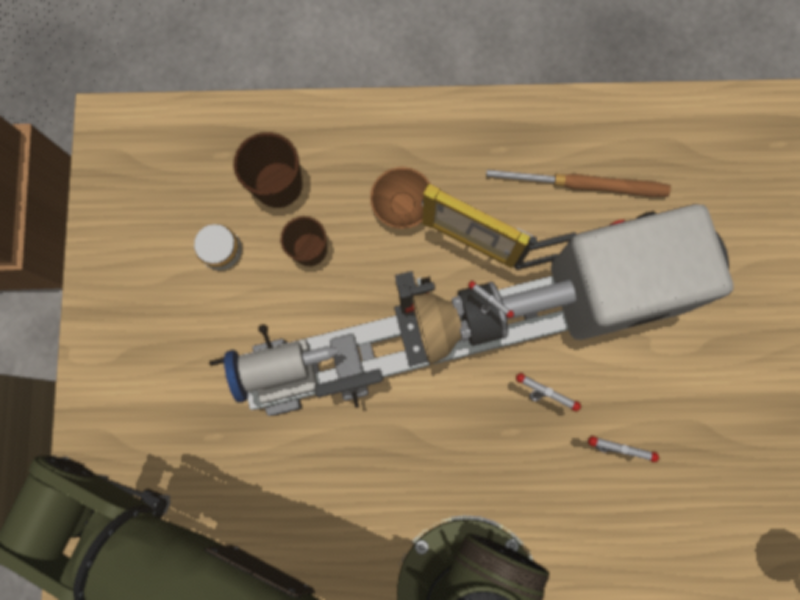

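View pics/s0b.png

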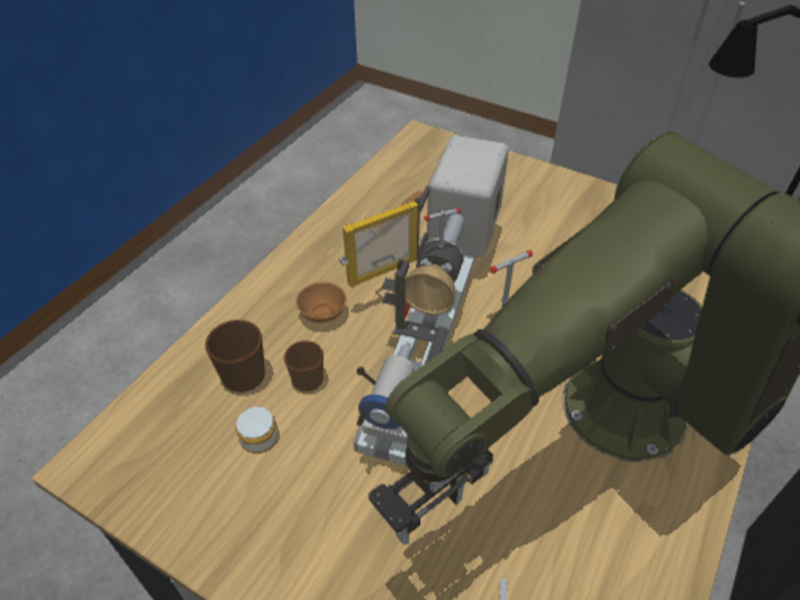

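Top view (800-px picture): the key candidates are the one in the chuck (473,286)-(509,315) and two loose ones on the bench, (520,378)-(577,406) and (593,441)-(655,457). The pots are a large one at (267,165) and a small one at (304,241). The guard is open, with its free edge near (430,205) and its hinge near (523,250). The finished bowl is at (401,198), close to the guard's free edge. Next I'll measure these.

```bash
python3 - <<'E'
from h import *
I={n:cv2.imread(f'pics/{n[0]}0.png') for n in('top','side')}
for n,im in I.items():
    hsv=cv2.cvtColor(im,cv2.COLOR_BGR2HSV)
    m=cv2.inRange(hsv,(0,170,90),(6,255,255))|cv2.inRange(hsv,(174,170,90),(180,255,255))
    k,l,s,c=cv2.connectedComponentsWithStats(m)
    print(n,'red',[(c[i].round(1).tolist(),int(s[i,4])) for i in range(1,k) if s[i,4]>4])
    m=cv2.inRange(hsv,(22,170,90),(32,255,255))
    k,l,s,c=cv2.connectedComponentsWithStats(m)
    for i in range(1,k):
        if s[i,4]>30:
            p=cv2.findContours((l==i).astype('uint8'),0,2)[0][0]
            print(' yellow',s[i].tolist(),cv2.boxPoints(cv2.minAreaRect(p)).round(1).tolist())
# lathe chuck key from top with z=.317
for uv in ((473,286),(509,315)): print(onz('top',uv[0]*.64,uv[1]*.64,.317))
# headstock top corners
for uv in ((574,237),(703,206),(731,290),(590,338)): print('hs',onz('top',uv[0]*.64,uv[1]*.64,.265))
print('pot',onz('top',304*.64,238*.64,.085),'tail',onz('top',272*.64,367*.64,.21))
a=I['top'][100:300,200:400]; a=cv2.resize(a,(600,600),interpolation=cv2.INTER_CUBIC)
cv2.imwrite('pics/c1.png',a)
b=cv2.resize(I['side'][100:260,200:360],(600,600),interpolation=cv2.INTER_CUBIC); cv2.imwrite('pics/c2.png',b)
E
```

```text
top red [([301.4, 181.8], 5), ([326.2, 200.8], 6), ([332.5, 241.3], 12), ([368.8, 259.9], 13), ([378.7, 282.0], 18), ([418.9, 292.1], 14)]
side red [([315.5, 171.9], 8)]
 yellow [220, 129, 47, 20, 158] [[219.60000610351562, 144.89999389648438], [265.29998779296875, 128.1999969482422], [266.6000061035156, 131.8000030517578], [220.89999389648438, 148.5]]
[ 4.82767310e-01 -1.15258354e-04  3.17000000e-01]
[ 0.43986635 -0.04994764  0.317     ]
hs [ 0.56618818 -0.16066909  0.265     ]
hs [ 0.61152477 -0.3602813   0.265     ]
hs [ 0.48009906 -0.3906545   0.265     ]
hs [ 0.41122795 -0.17571413  0.265     ]
pot [0.6202644  0.27831926 0.085     ] tail [0.38031053 0.30746833 0.21      ]
```

View pics/c1.png

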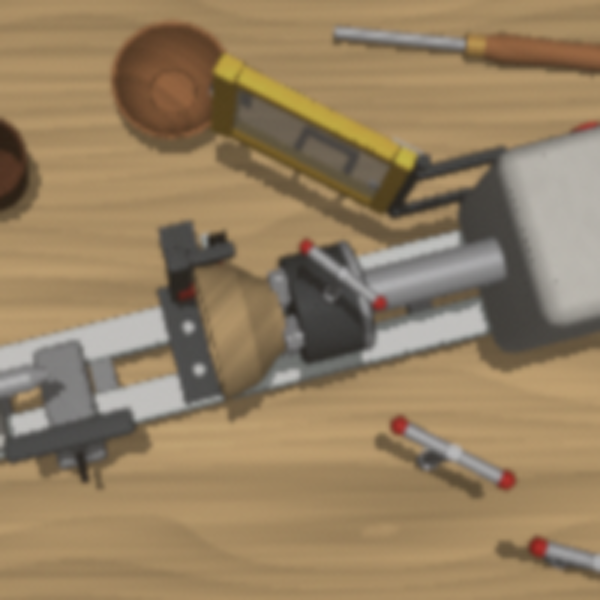

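View pics/c2.png

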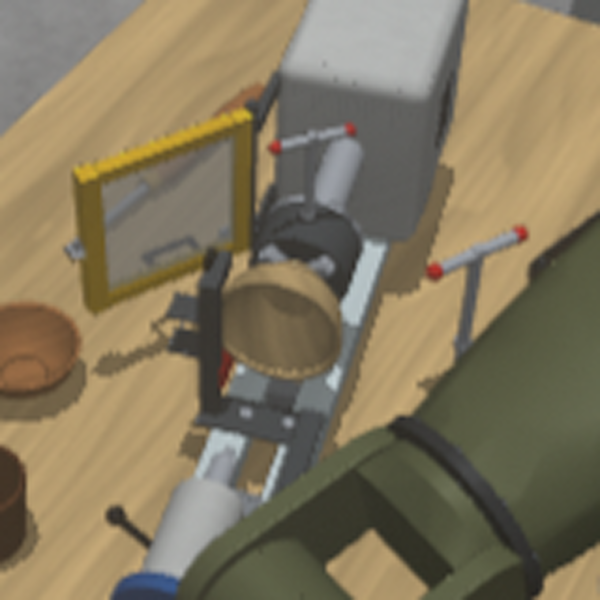

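Crop c1 confirms the key in the chuck. Its balls are at crop (307,247) and (380,303), about 66 mm apart at z = 0.317, so it is the 80 mm key. The loose keys span more pixels although they stand lower, so they are bigger. In c2 its balls are at (275,147) and (350,130). The small pot is the target.

```bash
python3 - <<'E'
from h import *
T=lambda u,v:(200+u/3,100+v/3)
S=lambda u,v:(200+u/3.75,100+v/3.75)
r=lambda x:np.round(x,4)
k1=two(T(307,247),S(275,147));k2=two(T(380,303),S(350,130)); print('key',r(k1[0]),k1[1],r(k2[0]),k2[1])
c=(k1[0]+k2[0])/2; d=k1[0]-k2[0]; print(r(c),np.degrees(np.arctan2(d[1],d[0])),np.linalg.norm(d))
im=cv2.imread('pics/t0.png')
e=[onz('top',*T(u,v),.07) for u,v in((0,350),(165,309),(455,234))]; d=e[0]-e[2]; print('bed far edge',r(e),np.degrees(np.arctan2(-d[0],d[1])))
e=[onz('top',*T(u,v),.07) for u,v in((225,404),(485,332))]; d=e[0]-e[1]; print('bed near edge',r(e),np.degrees(np.arctan2(-d[0],d[1])))
# guard top corners z .26
for nm,u,v in(('fe outer',224,54),('fe inner',214,68),('fe inner2',240,70),('h outer',415,150),('h inner',405,165)): print(nm,r(onz('top',*T(u,v),.26)))
print('guard fe tri',two(T(227,62),S(78,172)),'hinge',two(T(410,157),S(247,115)))
print('post top',two(T(162,230),S(205,252)),two(T(192,224),S(228,252)))
# small pot rim, both views
print('pot',r(onz('top',304*.64,238*.64,.085)),two((304*.64,238*.64),(304.5*.64,353*.64)))
hsv=cv2.cvtColor(im,cv2.COLOR_BGR2HSV)
m=cv2.inRange(im,(0,0,0),(60,75,110))[130:180,170:220]
k,l,s,cc=cv2.connectedComponentsWithStats(m);print([(s[i].tolist()) for i in range(1,k) if s[i,4]>50])
print('bowl',onz('top',401*.64,195*.64,.05)); s=monitor.state(); print(s)
E
```

```text
key [0.4851 0.0007 0.3154] 0.0007987180123607923 [ 0.4416 -0.0523  0.3146] 9.478057638251063e-05
[ 0.4633 -0.0258  0.315 ] 50.62991419624612 0.06858772158895987
bed far edge [[ 0.4412  0.2638  0.07  ]
 [ 0.4767  0.1118  0.07  ]
 [ 0.5426 -0.1584  0.07  ]] 13.50977380067054
bed near edge [[ 0.3884  0.0583  0.07  ]
 [ 0.4505 -0.1812  0.07  ]] 14.542586255289105
fe outer [0.6558 0.0578 0.26  ]
fe inner [0.6442 0.0662 0.26  ]
fe inner2 [0.6421 0.0452 0.26  ]
h outer [ 0.5729 -0.0928  0.26  ]
h inner [ 0.5607 -0.0843  0.26  ]
guard fe tri (array([0.65168901, 0.05588542, 0.25586799]), np.float64(0.0025620419805127085)) hinge (array([ 0.56613881, -0.09002037,  0.25556407]), np.float64(0.004618744846618081))
post top (array([0.50024382, 0.10696558, 0.27581842]), np.float64(0.015888467391612995)) (array([0.50130107, 0.08123739, 0.25737191]), np.float64(0.030771518357968094))
pot [0.6203 0.2783 0.085 ] (array([0.61903378, 0.27760488, 0.09011977]), np.float64(0.00029057847707256103))
[[0, 0, 18, 4, 58], [10, 9, 30, 32, 738]]
bowl [0.70856523 0.10429992 0.05      ]
{'clock': 0.1, 'qpos': array([ 6.56261381e+01,  1.72110466e+01,  8.71761771e+01, -6.45504129e-04,
        7.56709802e+01, -3.81580729e+00]), 'qd': array([-0.00471092, -0.19390016, -0.07064366,  0.0951923 , -0.01194049,
       -0.03086288]), 'joint_efforts': array([-3.48284966e-04, -5.32633996e+01, -3.53287590e+01,  7.09152175e-02,
        2.34298676e-02, -8.88097770e-05]), 'position': array([0.19305049, 0.51477397, 0.22196063]), 'orientation': array([[-4.09287514e-04,  3.51153455e-01,  9.36317833e-01],
       [-9.29814686e-04,  9.36317373e-01, -3.51153689e-01],
       [-9.99999484e-01, -1.01432489e-03, -5.67153708e-05]]), 'force': array([-0.31154258, -0.04258538,  0.2644284 ]), 'wrist_torque': array([ 0.00705897,  0.03089597, -0.00726347]), 'grip_width': 0.0942766246452674}
```

Measurements agree:
- **Key:** (0.463,-0.026), crossbar yaw 50.6°, ball spacing 68.6 mm against 68 expected.
- **Lathe:** yaw about 14°. The predicted hinge is (0.562,-0.094), measured (0.566,-0.090).
- **Guard:** open about 44°.
- **Pot:** (0.620,0.278).

Now moving above the key, with jaw yaw going from 69° to -39°.

>>> {"method": "move_arm", "body": {"deltas": [[0, 0, 60, 0, 0, -0.158, 0], [0, 0, 60, 0, 0, -0.158, 0], [0, 0, 60, 0, 0, -0.158, 60], [30, -60, 0, 0, 0, -0.158, 100], [30, -60, 0, 0, 0, -0.158, 100], [30, -60, 0, 0, 0, -0.158, 100], [30, -60, 0, 0, 0, -0.158, 100], [30, -60, 0, 0, 0, -0.158, 100], [30, -60, 0, 0, 0, -0.158, 100], [30, -60, 0, 0, 0, -0.158, 100], [30, -60, 0, 0, 0, -0.158, 100], [30, -61, 0, 0, 0, -0.158, 100]], "squeeze": 25}}

```text
clock: 1.6
position: [0.4447, 0.0096, 0.4024]
orientation: [[0.0, 0.772, -0.636], [0.0, -0.636, -0.772], [-1.0, -0.0, -0.0]]
force: [1.6, 1.5, 0.3]
grip_width: 0.0573
```

>>> {"method": "move_arm", "body": {"deltas": [[0, 0, 0, 0, 0, 0, 100], [0, 0, 0, 0, 0, 0, 100]]}}

```text
clock: 1.85
position: [0.4441, 0.012, 0.4023]
orientation: [[-0.0, 0.776, -0.631], [0.0, -0.631, -0.776], [-1.0, -0.001, 0.0]]
force: [0.6, 0.3, -1.0]
grip_width: 0.0567
```

```bash
python3 - <<'E'
from h import *
s=monitor.state(); R=s['orientation']; print(s['clock'],s['position'],s['grip_width'],R[:,0],np.degrees(np.arctan2(R[1,1],R[0,1])),s['qpos'],s['force'])
E
```

```text
1.85 [0.44413801 0.01195554 0.40228105] 0.0567484012734074 [-4.75422413e-04  2.53224965e-04 -9.99999855e-01] -39.14891259681471 [-3.19069149e+00 -8.55410023e-01  8.42862923e+01  1.30565418e-02
  9.65971226e+01  3.59597164e+01] [ 0.57304021  0.32751591 -0.95147602]
```

>>> {"method": "move_arm", "body": {"deltas": [[10, -19, 0, 0, 0, 0, 100], [9, -19, 0, 0, 0, 0, 100], [0, 0, -20, 0, 0, 0, 100], [0, 0, -10, 0, 0, 0, 100], [0, 0, 0, 0, 0, 0, 100]]}}

```text
clock: 2.48
position: [0.463, -0.0254, 0.3724]
orientation: [[-0.001, 0.776, -0.63], [0.0, -0.63, -0.776], [-1.0, -0.0, 0.0]]
force: [-0.2, 0.4, 0.7]
grip_width: 0.0573
```

```bash
python3 - <<'E'
from h import *
b=cap('side','s1.png'); a=cap('top','t1.png')
x=cv2.resize(b[110:210,220:320,::-1],(500,500),interpolation=cv2.INTER_CUBIC)
y=cv2.resize(a[150:250,260:360,::-1],(500,500),interpolation=cv2.INTER_CUBIC)
cv2.imwrite('pics/c3.png',cv2.resize(np.hstack([x,y]),(800,400)))
s=monitor.state();print(s['position'],proj('side',s['position']),proj('side',s['position']-[0,0,.017]))
E
```

```text
[ 0.46329295 -0.02576866  0.37319197] [284.31156809 122.23977377] [284.05958281 126.63294664]
```

View pics/c3.png

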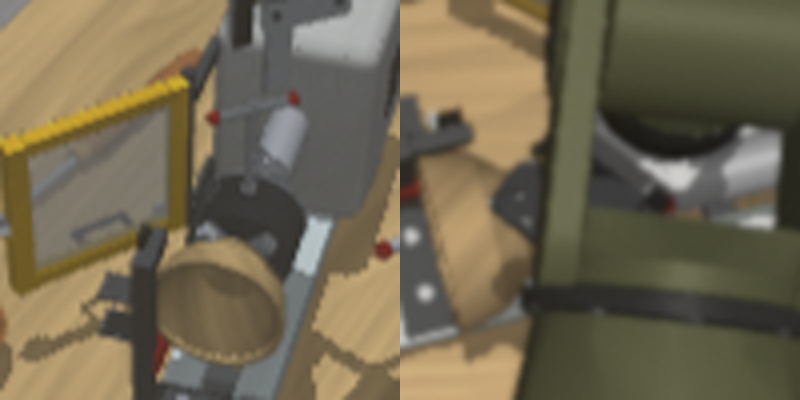

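In the side crop (left half) the fingers, about (240,20) and (275,50), straddle the crossbar centre, with the balls at (213,118) and (293,98). I'm descending to the T junction and gripping.

>>> {"method": "move_arm", "body": {"deltas": [[0, 0, -30, 0, 0, 0, 100], [0, 0, -25, 0, 0, 0, 100], [0, 0, -11, 0, 0, 0, 100], [0, 0, 0, 0, 0, 0, 150], [0, 0, 0, 0, 0, 0, 200], [0, 0, 0, 0, 0, 0, 255], [0, 0, 0, 0, 0, 0, 255], [0, 0, 0, 0, 0, 0, 255], [0, 0, 0, 0, 0, 0, 255]]}}

```text
clock: 3.7
position: [0.4633, -0.0263, 0.3066]
orientation: [[0.0, 0.775, -0.632], [0.0, -0.632, -0.775], [-1.0, -0.0, -0.0]]
force: [-0.6, 0.4, 0.8]
grip_width: 0.0084
```

>>> {"method": "move_arm", "body": {"deltas": [[0, 0, 5, 0, 0, 0, 255], [0, 0, 10, 0, 0, 0, 255], [0, 0, 15, 0, 0, 0, 255], [0, 0, 25, 0, 0, 0, 255], [0, 0, 30, 0, 0, 0, 255], [0, 0, 15, 0, 0, 0, 255], [0, 0, 0, 0, 0, 0, 255]]}}

```text
clock: 4.58
position: [0.4635, -0.0264, 0.4071]
orientation: [[0.001, 0.775, -0.632], [-0.0, -0.632, -0.775], [-1.0, 0.001, -0.001]]
force: [-0.3, -0.2, -1.3]
grip_width: 0.0085
```

```bash
python3 - <<'E'
from h import *
b=cap('side','s2.png')
cv2.imwrite('pics/c4.png',cv2.resize(b[60:240,200:380,::-1],(540,540),interpolation=cv2.INTER_CUBIC))
s=monitor.state();print(s['position'],s['force'],s['grip_width'],[proj('side',s['position']+[0,0,z]) for z in (.01,-.1)])
E
```

```text
[ 0.46332237 -0.026347    0.40603039] [ 0.16422081  0.60365457 -2.02861798] 0.008500960899214524 [array([285.04947917, 110.69359054]), array([283.41972901, 139.02995036])]
```

View pics/c4.png

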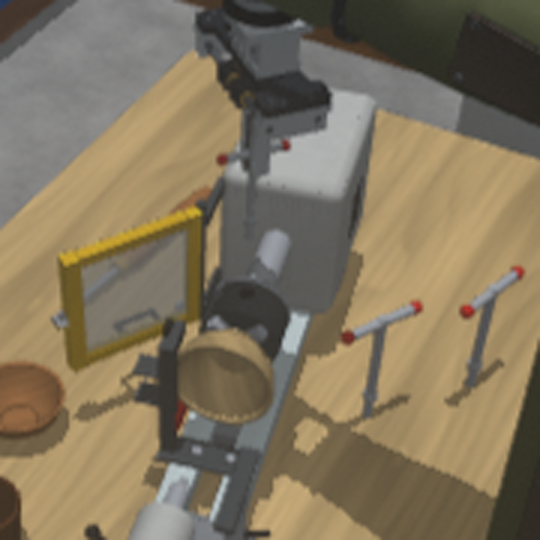

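The key hangs upright in the jaws, with balls at crop (222,160) and (285,146) and the shank clear of the chuck. Carrying it to the pot.

>>> {"method": "move_arm", "body": {"deltas": [[10, 19, 0, 0, 0, 0, 255], [20, 38, 0, 0, 0, 0, 255], [20, 38, 0, 0, 0, 0, 255], [20, 38, 0, 0, 0, 0, 255], [20, 38, 0, 0, 0, 0, 255], [20, 38, 0, 0, 0, 0, 255], [20, 38, 0, 0, 0, 0, 255], [17, 38, 0, 0, 0, 0, 255], [10, 19, 0, 0, 0, 0, 255], [0, 0, -50, 0, 0, 0, 255], [0, 0, -50, 0, 0, 0, 255], [0, 0, -50, 0, 0, 0, 255]]}}

```text
clock: 6.12
position: [0.6197, 0.2775, 0.2532]
orientation: [[-0.002, 0.775, -0.632], [-0.001, -0.632, -0.775], [-1.0, -0.001, 0.002]]
force: [0.7, 0.3, -0.9]
grip_width: 0.0087
```

```bash
python3 - <<'E'
from h import *
b=cap('side','s3.png')
s=monitor.state();p=s['position'];print(p,s['force'],s['grip_width'])
t=proj('side',p-[0,0,.0995]);q=proj('side',[.62,.278,.085]);print(t,q)
x,y=int(q[0]),int(q[1])
cv2.imwrite('pics/c5.png',cv2.resize(b[y-75:y+45,x-60:x+60,::-1],(480,480),interpolation=cv2.INTER_CUBIC))
E
```

```text
[0.61812199 0.27686195 0.24550257] [-1.21244843 -0.80330922 -9.4707102 ] 0.00848771428363609
[193.43483526 214.86702165] [194.77843916 226.8753115 ]
```

View pics/c5.png

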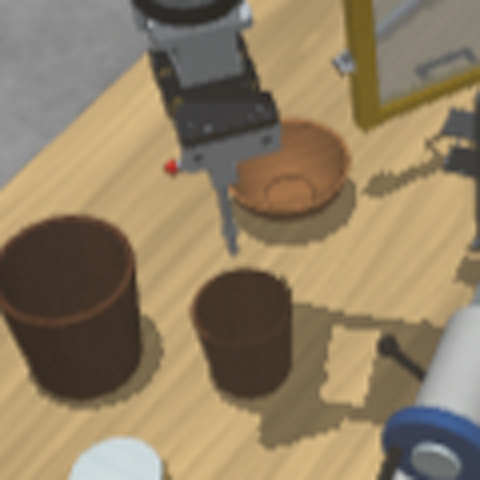

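The tip is at crop (234,252), right above the pot's mouth at (243,305), and matches the projection. Lowering gently into the pot.

>>> {"method": "move_arm", "body": {"deltas": [[0, 0, 0, 0, 0, 0, 255], [0, 0, -35, 0, 0, 0, 255], [0, 0, -35, 0, 0, 0, 255], [0, 0, -25, 0, 0, 0, 255], [0, 0, -15, 0, 0, 0, 255], [0, 0, -8, 0, 0, 0, 255], [0, 0, 0, 0, 0, 0, 255], [0, 0, 0, 0, 0, 0, 255]]}}

```text
clock: 7.18
position: [0.6207, 0.2779, 0.1397]
orientation: [[0.002, 0.775, -0.632], [0.001, -0.632, -0.775], [-1.0, 0.001, -0.001]]
force: [0.6, -0.8, -0.8]
grip_width: 0.0084
```

>>> {"method": "move_arm", "body": {"deltas": [[0, 0, -10, 0, 0, 0, 255], [0, 0, -8, 0, 0, 0, 255], [0, 0, -5, 0, 0, 0, 255], [0, 0, -3, 0, 0, 0, 255], [0, 0, 0, 0, 0, 0, 255], [0, 0, 0, 0, 0, 0, 255]]}}

```text
clock: 7.92
position: [0.6204, 0.2777, 0.1127]
orientation: [[0.0, 0.775, -0.632], [0.0, -0.632, -0.775], [-1.0, 0.0, -0.0]]
force: [0.6, 0.0, -1.0]
grip_width: 0.0084
```

>>> {"method": "move_arm", "body": {"deltas": [[0, 0, 0, 0, 0, 0, 225], [0, 0, 0, 0, 0, 0, 205], [0, 0, 0, 0, 0, 0, 185], [0, 0, 0, 0, 0, 0, 160], [0, 0, 0, 0, 0, 0, 110], [0, 0, 0, 0, 0, 0, 60], [0, 0, 0, 0, 0, 0, 60], [0, 0, 0, 0, 0, 0, 60]]}}

```text
clock: 8.93
position: [0.6203, 0.2777, 0.1124]
orientation: [[-0.0, 0.775, -0.632], [0.0, -0.632, -0.775], [-1.0, -0.0, 0.0]]
force: [-0.2, -0.1, -0.2]
grip_width: 0.0708
```

```bash
python3 - <<'E'
from h import *
b=cap('side','s4.png')
s=monitor.state();p=s['position'];print(p,s['force'],s['grip_width'])
q=proj('side',[.62,.278,.085])
x,y=int(q[0]),int(q[1])
cv2.imwrite('pics/c6.png',cv2.resize(b[y-75:y+45,x-60:x+60,::-1],(480,480),interpolation=cv2.INTER_CUBIC))
E
```

```text
[0.62032855 0.27765812 0.11244795] [-0.46074896 -0.10238935 -0.07835314] 0.07122997240177897
```

View pics/c6.png

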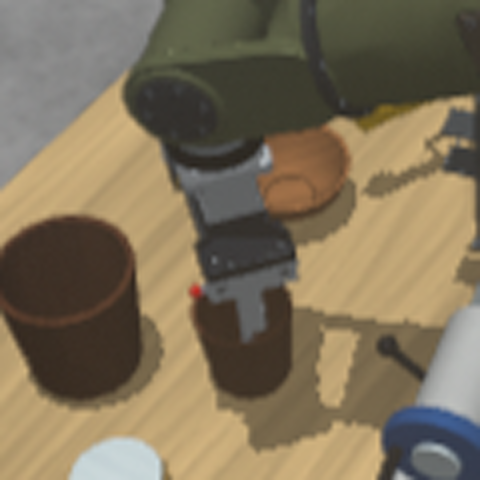

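The key is in the pot and the jaws are open at 71 mm; a red ball is visible at crop (196,292). Retreating straight up.

>>> {"method": "move_arm", "body": {"deltas": [[0, 0, 5, 0, 0, 0, 40], [0, 0, 10, 0, 0, 0, 40], [0, 0, 15, 0, 0, 0, 40], [0, 0, 20, 0, 0, 0, 40], [0, 0, 40, 0, 0, 0, 40], [0, 0, 50, 0, 0, 0, 120], [0, 0, 50, 0, 0, 0, 255], [0, 0, 40, 0, 0, 0, 255], [0, 0, 0, 0, 0, 0, 255], [0, 0, 0, 0, 0, 0, 255]]}}

```text
clock: 10.22
position: [0.6201, 0.2776, 0.3422]
orientation: [[-0.001, 0.775, -0.632], [-0.0, -0.632, -0.775], [-1.0, -0.0, 0.001]]
force: [0.1, -0.5, -0.2]
grip_width: 0.0327
```

```bash
python3 - <<'E'
from h import *
b=cap('side','s5.png');a=cap('top','t5.png')
s=monitor.state();p=s['position'];print(p,s['force'],s['grip_width'],s['qpos'])
q=proj('side',[.62,.278,.085]);x,y=int(q[0]),int(q[1])
A=cv2.resize(b[y-60:y+40,x-50:x+50,::-1],(400,400),interpolation=cv2.INTER_CUBIC)
B=cv2.resize(a[90:210,170:330,::-1],(533,400),interpolation=cv2.INTER_CUBIC)
cv2.imwrite('pics/c7.png',cv2.resize(np.hstack([A,B]),(800,343)))
O=np.array([.463,-.026]);th=np.radians(14)
for phi in (0,-10,-20,-30,-44.5):
    L=lambda x,y:O+[x*np.cos(th)-y*np.sin(th),x*np.sin(th)+y*np.cos(th)]
    H=L(.08,-.09); a=th+np.radians(phi); ex=np.array([np.cos(a),np.sin(a)]);ey=np.array([-np.sin(a),np.cos(a)])
    print(phi,H,(H+.165*ey+.01*ex).round(4),ex.round(3))
E
```

```text
[0.62008177 0.27756595 0.34138708] [-0.84811343 -0.40745265 -0.16594299] 0.025051245099110213 [2.10259167e+01 3.28076953e+01 4.97658359e+01 1.33408911e-03
 9.75370662e+01 6.02176401e+01]
0 [ 0.56239663 -0.09397286] [0.5322 0.0685] [0.97  0.242]
-10 [ 0.56239663 -0.09397286] [0.5609 0.0713] [0.998 0.07 ]
-20 [ 0.56239663 -0.09397286] [0.5896 0.0691] [ 0.995 -0.105]
-30 [ 0.56239663 -0.09397286] [0.6175 0.0619] [ 0.961 -0.276]
-44.5 [ 0.56239663 -0.09397286] [0.6548 0.0431] [ 0.862 -0.508]
```

View pics/c7.png

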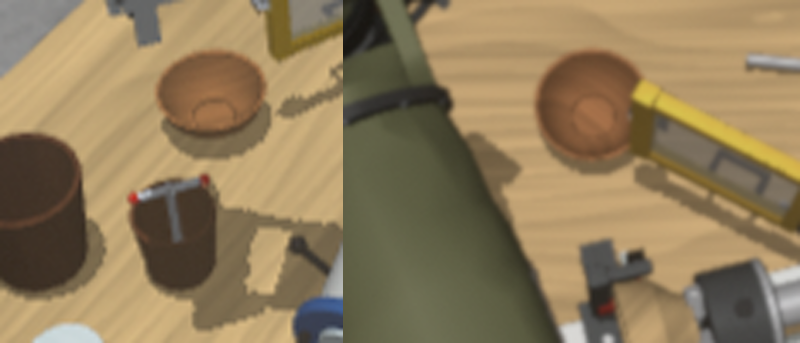

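The key's T leans on the rim inside the small pot (balls at crop (133,197) and (205,181)) and the pot stands upright. Next is the guard: come from above behind its outer face with closed fingers, then sweep along the arc turning with the door.

```bash
cat >> h.py <<'E'
O=np.array([.463,-.026]);th=np.radians(14)
c,s_=np.cos(th),np.sin(th); H=O+[.08*c+.09*s_,.08*s_-.09*c]
def pose(phi,gap,r=.163):
    a=th+np.radians(phi); ex=np.array([np.cos(a),np.sin(a)]);ey=np.array([-np.sin(a),np.cos(a)])
    return H+r*ey+(.018+gap)*ex, np.degrees(a)+180-90-360  # xy, yaw of tool y
E
python3 - <<'E'
from h import *
s=monitor.state();p=s['position'];R=s['orientation'];yaw=np.degrees(np.arctan2(R[1,1],R[0,1]))
q,y=pose(-44.5,.03); print('start',q,y,'delta mm',(q-p[:2])*1e3,'turn rad',np.radians(y-yaw),y)
pr=None
for g,ph in ((.03,-44.5),(.01,-44.5),(0,-40),(0,-35),(0,-30),(0,-25),(0,-20),(0,-15),(0,-12),(0,-10),(0,-8)):
    q,y=pose(ph,g)
    if pr is not None: print(ph,((q-pr)*1e3).round(1),round(np.radians(5),3))
    pr=q
E
```

```text
start [0.68648358 0.02211085] -300.5 delta mm [  66.4018116  -255.45510126] turn rad -4.560692006300724 -300.5
-44.5 [-17.2  10.2] 0.087
-40 [-19.2  12.4] 0.087
-35 [-12.4   7.1] 0.087
-30 [-13.   6.] 0.087
-25 [-13.5   4.8] 0.087
-20 [-13.8   3.7] 0.087
-15 [-14.1   2.4] 0.087
-12 [-8.5  0.9] 0.087
-10 [-5.7  0.3] 0.087
-8 [-5.7  0.1] 0.087
```

>>> {"method": "move_arm", "body": {"deltas": [[8, -15, 0, 0, 0, -0.158, 255], [8, -32, 0, 0, 0, -0.158, 255], [8, -32, 0, 0, 0, -0.158, 255], [8, -32, 0, 0, 0, -0.158, 255], [8, -32, 0, 0, 0, -0.158, 255], [8, -32, 0, 0, 0, -0.158, 255], [8, -32, 0, 0, 0, -0.158, 255], [8, -32, 0, 0, 0, -0.158, 255], [2, -16, 0, 0, 0, -0.155, 255], [0, 0, 0, 0, 0, 0, 255], [0, 0, 0, 0, 0, 0, 255]]}}

```text
clock: 11.7
position: [0.6862, 0.0234, 0.3421]
orientation: [[-0.001, -0.504, -0.864], [0.0, -0.864, 0.504], [-1.0, 0.0, 0.001]]
force: [0.1, 0.2, 0.7]
grip_width: 0.0003
```

```bash
python3 - <<'E'
from h import *
b=cap('side','s6.png')
s=monitor.state();p=s['position'];R=s['orientation'];print(p,s['force'],s['grip_width'],np.degrees(np.arctan2(R[1,1],R[0,1])),s['qpos'])
cv2.imwrite('pics/c8.png',cv2.resize(b[60:240,170:350,::-1],(540,540),interpolation=cv2.INTER_CUBIC))
for z in(0,-.017,-.117):print(3*(proj('side',p+[0,0,z])-[170,60]))
E
```

```text
[0.68618188 0.02362843 0.34222399] [-1.65530586 -0.27360271  0.98648617] 0.00022213845944724835 -120.27575433034627 [-1.08629274e+00  3.39547020e+01  4.79156201e+01  7.52794169e-03
  9.81539880e+01  1.19190529e+02]
[138.74666397 169.82622428]
[139.82836546 182.4796886 ]
[145.82450638 252.62099453]
```

View pics/c8.png

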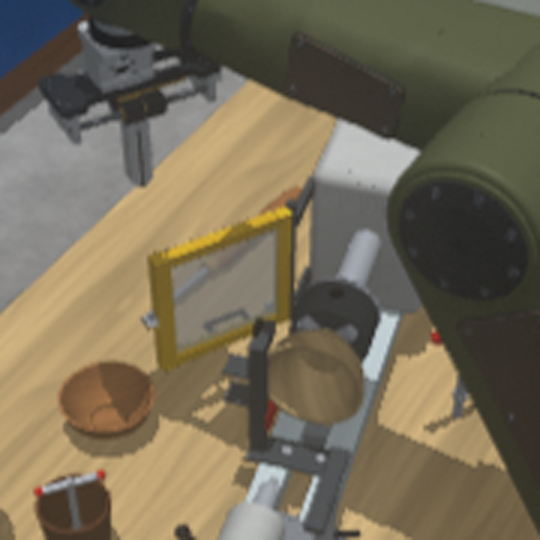

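Fingers are closed beyond the door's outer face, tip at crop (140,182), with the guard's free upright at (160,255). Descending and making first contact.

>>> {"method": "move_arm", "body": {"deltas": [[0, 0, -30, 0, 0, 0, 255], [0, 0, -40, 0, 0, 0, 255], [0, 0, -32, 0, 0, 0, 255], [0, 0, 0, 0, 0, 0, 255], [-9, 5, 0, 0, 0, 0, 255], [-8, 4, 0, 0, 0, 0, 255], [0, 0, 0, 0, 0, 0, 255], [0, 0, 0, 0, 0, 0, 255]]}}

```text
clock: 12.75
position: [0.6694, 0.0317, 0.241]
orientation: [[0.001, -0.507, -0.862], [-0.0, -0.862, 0.507], [-1.0, -0.0, -0.001]]
force: [0.5, 0.1, 0.3]
grip_width: 0.0004
```

>>> {"method": "move_arm", "body": {"deltas": [[-5, 3, 0, 0, 0, 0, 255], [-5, 3, 0, 0, 0, 0, 255], [-5, 3, 0, 0, 0, 0.04, 255], [-5, 3, 0, 0, 0, 0.04, 255], [-6, 3, 0, 0, 0, 0.043, 255], [-6, 3, 0, 0, 0, 0.043, 255], [0, 0, 0, 0, 0, 0, 255], [0, 0, 0, 0, 0, 0, 255]]}}

```text
clock: 13.75
position: [0.6374, 0.0496, 0.2405]
orientation: [[0.0, -0.358, -0.934], [0.0, -0.934, 0.358], [-1.0, -0.0, -0.0]]
force: [0.4, -0.0, -0.1]
grip_width: 0.0003
```

```bash
python3 - <<'E'
from h import *
b=cap('side','s7.png')
s=monitor.state();p=s['position'];R=s['orientation'];print(p,s['force'],np.degrees(np.arctan2(R[1,1],R[0,1])),pose(-35,0),pose(-40,0))
cv2.imwrite('pics/c9.png',cv2.resize(b[80:200,190:310,::-1],(540,540),interpolation=cv2.INTER_CUBIC))
E
```

```text
[0.63739847 0.04956763 0.24041134] [ 0.29312257 -0.13647558  0.17597785] -111.00457404800304 (array([0.63761505, 0.05175012]), np.float64(-291.0)) (array([0.65002942, 0.04463989]), np.float64(-296.0))
```

View pics/c9.png

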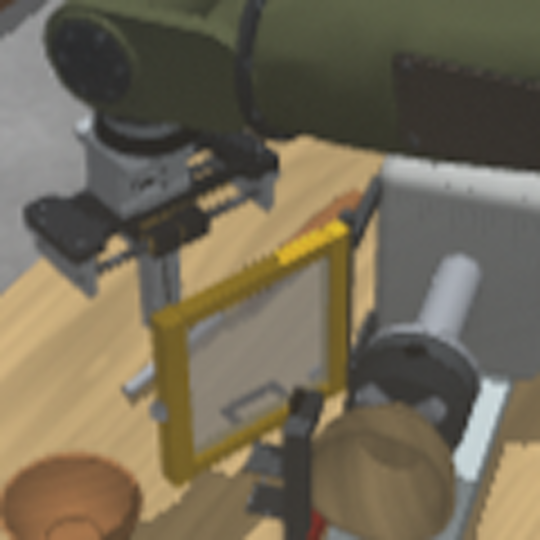

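The finger is behind the free upright at crop (160,300) and the door is not being loaded yet. Sweeping along the arc to 12° before shut.

>>> {"method": "move_arm", "body": {"deltas": [[-6.5, 3, 0, 0, 0, 0.044, 255], [-6.5, 3, 0, 0, 0, 0.044, 255], [-7, 2.5, 0, 0, 0, 0.044, 255], [-7, 2.5, 0, 0, 0, 0.044, 255], [-7, 2, 0, 0, 0, 0.044, 255], [-7, 2, 0, 0, 0, 0.044, 255], [-7, 1, 0, 0, 0, 0.044, 255], [-7, 1, 0, 0, 0, 0.044, 255], [-4, 0.5, 0, 0, 0, 0.026, 255], [-4, 0.5, 0, 0, 0, 0.026, 255], [0, 0, 0, 0, 0, 0, 255], [0, 0, 0, 0, 0, 0, 255]]}}

```text
clock: 15.3
position: [0.5744, 0.0676, 0.2404]
orientation: [[-0.0, 0.037, -0.999], [-0.0, -0.999, -0.037], [-1.0, 0.0, 0.0]]
force: [0.5, -0.0, -0.5]
grip_width: 0.0005
```

```bash
python3 - <<'E'
from h import *
b=cap('side','s8.png')
s=monitor.state();p=s['position'];R=s['orientation'];print(p,s['force'],np.degrees(np.arctan2(R[1,1],R[0,1])),pose(-12,0))
cv2.imwrite('pics/c10.png',cv2.resize(b[80:200,200:320,::-1],(540,540),interpolation=cv2.INTER_CUBIC))
pr=None
for ph in range(-12,6,2):
    q,_=pose(ph,0)
    if pr is not None: print(ph,((q-pr)*1e3).round(2),q)
    pr=q
E
```

```text
[0.57441257 0.06765499 0.24041738] [0.11495639 0.04800201 0.22526967] -87.85831359011854 (array([0.57469705, 0.06955603]), np.float64(-268.0))
-10 [-5.71  0.33] [0.56898248 0.06988569]
-8 [-5.72  0.13] [0.56325988 0.07001572]
-6 [-5.72 -0.07] [0.55753624 0.06994595]
-4 [-5.72 -0.27] [0.55181852 0.06967647]
-2 [-5.7  -0.47] [0.54611368 0.06920761]
0 [-5.68 -0.67] [0.54042868 0.06853993]
2 [-5.66 -0.87] [0.53477045 0.06767427]
4 [-5.62 -1.06] [0.52914588 0.06661165]
```

View pics/c10.png

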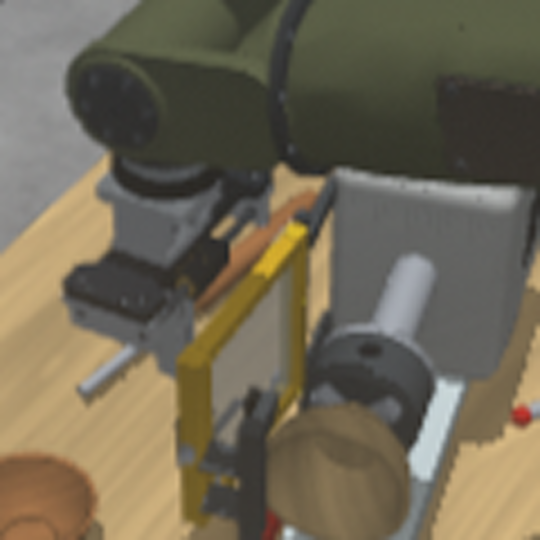

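The door has followed and is nearly shut, with its edge at crop (195,370) in line with the keeper post at (260,400). The picture budget is used up, so from here I work by force and position. Easing on in small steps.

>>> {"method": "move_arm", "body": {"deltas": [[-2, 0, 0, 0, 0, 0.012, 255], [-2, 0, 0, 0, 0, 0.012, 255], [-2, 0, 0, 0, 0, 0.012, 255], [-2, 0, 0, 0, 0, 0.012, 255], [-2, 0, 0, 0, 0, 0.012, 255], [-1.5, 0, 0, 0, 0, 0.01, 255], [0, 0, 0, 0, 0, 0, 255]]}}

```text
clock: 16.23
position: [0.5627, 0.0677, 0.2405]
orientation: [[-0.0, 0.108, -0.994], [0.0, -0.994, -0.108], [-1.0, -0.0, 0.0]]
force: [0.7, 1.3, -0.7]
grip_width: 0.0003
```

>>> {"method": "move_arm", "body": {"deltas": [[-1, 0, 0, 0, 0, 0.006, 255], [-1, 0, 0, 0, 0, 0.006, 255], [-1, 0, 0, 0, 0, 0.006, 255], [0, 0, 0, 0, 0, 0, 255]]}}

```text
clock: 16.73
position: [0.5597, 0.0677, 0.2405]
orientation: [[-0.0, 0.126, -0.992], [0.0, -0.992, -0.126], [-1.0, -0.0, 0.0]]
force: [1.6, 1.3, -0.1]
grip_width: 0.0003
```

>>> {"method": "move_arm", "body": {"deltas": [[-1, 0, 0, 0, 0, 0.006, 255], [-1, 0, 0, 0, 0, 0.006, 255], [-1, 0, 0, 0, 0, 0.006, 255], [0, 0, 0, 0, 0, 0, 255]]}}

```text
clock: 17.23
position: [0.5567, 0.0676, 0.2405]
orientation: [[-0.0, 0.143, -0.99], [-0.0, -0.99, -0.143], [-1.0, 0.0, 0.0]]
force: [1.8, 1.0, 0.1]
grip_width: 0.0003
```

>>> {"method": "move_arm", "body": {"deltas": [[-1, 0, 0, 0, 0, 0.006, 255], [-1, 0, 0, 0, 0, 0.006, 255], [-1, 0, 0, 0, 0, 0.006, 255], [0, 0, 0, 0, 0, 0, 255]]}}

```text
clock: 17.73
position: [0.5539, 0.0675, 0.2405]
orientation: [[0.0, 0.161, -0.987], [-0.0, -0.987, -0.161], [-1.0, 0.0, -0.0]]
force: [4.9, -0.5, 0.0]
grip_width: 0.0003
```

>>> {"method": "move_arm", "body": {"deltas": [[-1, 0, 0, 0, 0, 0.006, 255], [-1, 0, 0, 0, 0, 0.006, 255], [-1, 0, 0, 0, 0, 0.006, 255], [0, 0, 0, 0, 0, 0, 255]]}}

```text
clock: 18.23
position: [0.5512, 0.0674, 0.2405]
orientation: [[0.001, 0.179, -0.984], [-0.0, -0.984, -0.179], [-1.0, 0.001, -0.001]]
force: [7.8, -1.2, -2.0]
grip_width: -0.0
```

>>> {"method": "move_arm", "body": {"deltas": [[-0.7, 0, 0, 0, 0, 0.004, 255], [-0.7, 0, 0, 0, 0, 0.004, 255], [-0.6, 0, 0, 0, 0, 0.004, 255], [0, 0, 0, 0, 0, 0, 255]]}}

```text
clock: 18.73
position: [0.5494, 0.0673, 0.2405]
orientation: [[0.002, 0.19, -0.982], [-0.001, -0.982, -0.19], [-1.0, 0.001, -0.002]]
force: [9.4, -1.4, -2.2]
grip_width: 0.0005
```

>>> {"method": "move_arm", "body": {"deltas": [[-0.7, 0, 0, 0, 0, 0.004, 255], [-0.7, 0, 0, 0, 0, 0.004, 255], [-0.6, 0, 0, 0, 0, 0.004, 255], [0, 0, 0, 0, 0, 0, 255]]}}

```text
clock: 19.23
position: [0.5464, 0.0676, 0.2403]
orientation: [[-0.001, 0.202, -0.979], [-0.0, -0.979, -0.202], [-1.0, -0.0, 0.001]]
force: [-1.0, -0.5, -0.4]
grip_width: 0.0005
```

The force dropped to zero, which may be the snap. Probing a little further in fine steps to feel the buffer.

>>> {"method": "move_arm", "body": {"deltas": [[-0.5, 0, 0, 0, 0, 0.003, 255], [-0.5, 0, 0, 0, 0, 0.003, 255], [0, 0, 0, 0, 0, 0, 255]]}}

```text
clock: 19.6
position: [0.5458, 0.0677, 0.2404]
orientation: [[0.0, 0.208, -0.978], [0.0, -0.978, -0.208], [-1.0, -0.0, -0.0]]
force: [2.5, 0.4, -0.8]
grip_width: 0.0005
```

>>> {"method": "move_arm", "body": {"deltas": [[-0.5, 0, 0, 0, 0, 0.003, 255], [-0.5, 0, 0, 0, 0, 0.003, 255], [0, 0, 0, 0, 0, 0, 255]]}}

```text
clock: 19.98
position: [0.5448, 0.0676, 0.2404]
orientation: [[-0.0, 0.214, -0.977], [-0.0, -0.977, -0.214], [-1.0, 0.0, 0.0]]
force: [3.8, -0.2, -3.1]
grip_width: 0.0002
```

Backing off, with camera frames before and after to measure any guard rebound by yellow mask.

```bash
cat > y.py <<'E'
from h import *
def ye(n,f):
    im=cap(n,f)[:,:,::-1]; hsv=cv2.cvtColor(np.ascontiguousarray(im),cv2.COLOR_BGR2HSV)
    m=cv2.inRange(hsv,(22,150,70),(32,255,255)); m[:,:210]=0; m[:,300:]=0; m[:90]=0; m[210:]=0
    k,l,s,c=cv2.connectedComponentsWithStats(m)
    for i in range(1,k):
        if s[i,4]>15: 
            ys,xs=np.where(l==i); print(n,s[i].tolist(),c[i].round(1),'leftmost',xs.min(),ys[xs==xs.min()].mean())
import sys
ye('side',sys.argv[1]+'s.png'); ye('top',sys.argv[1]+'t.png')
s=monitor.state(); print(s['position'],s['force'])
E
python3 y.py a
```

```text
side [248, 130, 21, 48, 318] [258.6 153. ] leftmost 248 177.0
[0.54480192 0.06765703 0.24042052] [ 3.59171782 -1.10612931 -2.20402244]
```

>>> {"method": "move_arm", "body": {"deltas": [[5, 1, 0, 0, 0, 0, 255], [10, 2.5, 0, 0, 0, 0, 255], [10, 2.5, 0, 0, 0, 0, 255], [10, 2.5, 0, 0, 0, 0, 255], [0, 0, 0, 0, 0, 0, 255], [0, 0, 0, 0, 0, 0, 255], [0, 0, 0, 0, 0, 0, 255]]}}

```text
clock: 20.95
position: [0.5796, 0.0761, 0.2406]
orientation: [[0.0, 0.214, -0.977], [-0.0, -0.977, -0.214], [-1.0, 0.0, -0.0]]
force: [0.0, 1.0, -0.1]
grip_width: 0.0007
```

```bash
python3 y.py b
```

```text
side [248, 130, 21, 48, 339] [258.  153.6] leftmost 248 167.78571428571428
[0.57969001 0.07612117 0.24056628] [-0.12825662  0.14766387 -0.04036157]
```

The guard's leftmost edge stays at column 248, so no visible rebound. I'll check by touch too: go back to x ≈ 0.550, where the unlatched guard pushed with 9 N.

>>> {"method": "move_arm", "body": {"deltas": [[-8, -2, 0, 0, 0, 0, 255], [-6, -2, 0, 0, 0, 0, 255], [-4, -1, 0, 0, 0, 0, 255], [-2, -1, 0, 0, 0, 0, 255], [-1.5, 0, 0, 0, 0, 0, 255], [-1.5, 0, 0, 0, 0, 0, 255], [0, 0, 0, 0, 0, 0, 255]]}}

```text
clock: 21.92
position: [0.5568, 0.0702, 0.2404]
orientation: [[-0.0, 0.214, -0.977], [0.0, -0.977, -0.214], [-1.0, -0.0, 0.0]]
force: [-1.0, -0.3, 0.2]
grip_width: 0.0006
```

>>> {"method": "move_arm", "body": {"deltas": [[-1.5, 0, 0, 0, 0, 0, 255], [-1.5, 0, 0, 0, 0, 0, 255], [-1.5, 0, 0, 0, 0, 0, 255], [-1.5, 0, 0, 0, 0, 0, 255], [0, 0, 0, 0, 0, 0, 255]]}}

```text
clock: 22.55
position: [0.5507, 0.0702, 0.2405]
orientation: [[0.0, 0.214, -0.977], [0.0, -0.977, -0.214], [-1.0, -0.0, -0.0]]
force: [0.9, -0.4, 0.2]
grip_width: 0.0008
```

There is about 0 N at x = 0.551, against 8 N before, so the guard is latched. Retreating and doing last checks.

>>> {"method": "move_arm", "body": {"deltas": [[10, 2, 0, 0, 0, 0, 255], [20, 5, 0, 0, 0, 0, 255], [15, 4, 0, 0, 0, 0, 255], [0, 0, 30, 0, 0, 0, 255], [0, 0, 50, 0, 0, 0, 255], [0, 0, 50, 0, 0, 0, 255], [0, 0, 30, 0, 0, 0, 255], [0, 0, 0, 0, 0, 0, 255], [0, 0, 0, 0, 0, 0, 255]]}}

```text
clock: 23.68
position: [0.596, 0.0812, 0.3989]
orientation: [[-0.002, 0.214, -0.977], [-0.0, -0.977, -0.214], [-1.0, -0.0, 0.002]]
force: [-0.2, -0.6, -0.1]
grip_width: 0.0004
```

```bash
python3 y.py c; python3 - <<'E'
from h import *
t=cv2.imread('pics/ct.png');s=cv2.imread('pics/cs.png')
def blobs(im,lo,hi,w):
    x0,y0,x1,y1=w; m=cv2.inRange(cv2.cvtColor(im,cv2.COLOR_BGR2HSV),lo,hi)[y0:y1,x0:x1]
    k,l,st,c=cv2.connectedComponentsWithStats(m); return [((c[i]+[x0,y0]).round(1).tolist(),int(st[i,4])) for i in range(1,k) if st[i,4]>2]
q=proj('side',[.62,.278,.085]).astype(int);w=(q[0]-35,q[1]-40,q[0]+35,q[1]+40)
r=blobs(s,(0,170,90),(6,255,255),w);print('side red at pot',r,[onz('side',*x[0],.11) for x in r])
for n,a,b in(('top','t0.png',t),('side','s0.png',s)):
    d=cv2.absdiff(cv2.imread('pics/'+a),b).max(2)
    for nm,p in(('bowl',(.7086,.104,.03)),('gouge',(.73,-.12,.015)),('tin',onz('top',137,156,.055)),('pot',(.62,.278,.04))):
        u,v=proj(n,p).astype(int); print(n,nm,(u,v),'mean change',d[max(v-12,0):v+12,max(u-12,0):u+12].mean().round(1))
E
```

```text
side [248, 130, 20, 48, 280] [256.8 152.5] leftmost 248 163.8
side [262, 151, 6, 23, 37] [265.5 161.5] leftmost 262 172.5
[0.59585045 0.08118015 0.39882521] [ 0.3203113   0.4296566  -0.07079181]
side red at pot [([203.3, 217.7], 3), ([182.5, 223.5], 4)] [array([0.60455458, 0.24750581, 0.11      ]), array([0.64840645, 0.30181348, 0.11      ])]
top bowl (np.int64(256), np.int64(126)) mean change 43.1
top gouge (np.int64(332), np.int64(120)) mean change 19.7
top tin (np.int64(136), np.int64(155)) mean change 24.0
top pot (np.int64(196), np.int64(156)) mean change 25.7
side bowl (np.int64(204), np.int64(194)) mean change 6.6
side gouge (np.int64(232), np.int64(160)) mean change 57.0
side tin (np.int64(163), np.int64(269)) mean change 9.7
side pot (np.int64(196), np.int64(235)) mean change 8.1
```

```bash
python3 -c "
from bench import order;print(order.job_done())"
```

```text
the job is handed in; nothing more can be done
None
```

The chuck key stands in the small wooden pot and the guard is shut on its latch. I handed the job in at about 24 s of the 64 s.

**Key:** I pulled it straight up out of the chuck and released it in the pot, where it leans on the rim. In the last side picture its crossbar is centred near (0.626, 0.275), with the pot at (0.620, 0.278).

**Guard:** I eased it shut along its arc.
- **Force:** the highest I read was 9.4 N, before it dropped to about 0. Readings come only at the end of each move, so I did not see the expected 13–16 N peak.
- **Rebound:** after I backed off, the guard's edge stayed at column 248 in the side picture.
- **Touch:** going back to x = 0.551 gave about 1 N, where the unlatched guard had pushed with about 8 N.

**Checks that fell short:**
- **Latch:** the snap is inferred from the force drop and these checks, not seen directly.
- **Guard in the top view:** the yellow mask found nothing there, most likely because the arm was in the way.
- **Gouge, bowl and tin:** the before/after comparison showed little change for the bowl and tin from the side. It could not judge the gouge, but no move went near it.
- **Pictures:** I viewed all 12 allowed, so these last checks are numbers only.

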